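Find the binding honing wheel

TASK

One of the three honing wheels in the wooden rack binds on its axle; the other two run freely. With the wheels still in the rack, gently turn each one about a quarter turn by its orange pin to feel its drag, leaving each pin well away from where it started. Then move the binding wheel into the socket of the red repair stand, fully home and upright without ramming it, and leave the two free wheels seated in the rack and the other things on the bench alone.

Things in the scene. Friction and masses are not known exactly. Their poses are not given: they have to be found in the camera images.
- rack: pale wooden rack block, 100 x 360 x 40 mm high, fixed to the bench. Origin: centre of its underside; its local y runs along the row. Three square sockets 24.5 mm wide, 32 mm deep, with 3 mm chamfered mouths, at local y = -125, 0 and +125 mm, walls parallel to its axes. Its yaw varies.
- stand: red repair stand, 100 x 100 x 40 mm high, fixed to the bench. Origin: centre of its underside. One square socket in the middle of its top, 24.5 mm wide, 32 mm deep, with a 3 mm chamfered mouth, walls parallel to its local x and y. Empty at the start.
- stand_hole0 (a point): centre of the mouth of the red stand's socket, level with its top (40 mm above the bench).
- unit_a: one of three look-alike honing wheels on steel stub axles, 0.85 kg, Origin: centre of the lower end of its 22 mm square shank (28 mm long, foot stepped in to 20, 18 mm over the last 6, 3 mm); z up, x, y along the shank's sides, as the rack's. Above: 72 mm round hub cup (z 28-51 mm) that rests on the socket's rim when home, wheel (52-74), 18 mm square stud to lift by (74-129; not turning, flats as the shank's).
- wheel_a: brown leather-rimmed wheel of unit_a, 110 mm across, 22 mm thick, turns endlessly either way. Origin: centre of its underside; local x points at its pin. Free-running: well under 1 N at the pin. Binding (an over-thick washer inside the hub cup presses steadily on it): about 2.5 to 5 N at the pin at any speed, stops at once when let go. Over 15 N on the wheel damages the bearing.
- pin_a (a point): top centre of the orange drive pin on wheel_a: upright, 12 mm across, 18 mm tall above the wheel's flat top face, 45 mm from the axle's centre line. The pin's inner side is 30 mm from the nearest stud flat. It starts at any angle.
- unit_b: one of three look-alike honing wheels on steel stub axles, 0.85 kg, Origin: centre of the lower end of its 22 mm square shank (28 mm long, foot stepped in to 20, 18 mm over the last 6, 3 mm); z up, x, y along the shank's sides, as the rack's. Above: 72 mm round hub cup (z 28-51 mm) that rests on the socket's rim when home, wheel (52-74), 18 mm square stud to lift by (74-129; not turning, flats as the shank's).
- wheel_b: brown leather-rimmed wheel of unit_b, 110 mm across, 22 mm thick, turns endlessly either way. Origin: centre of its underside; local x points at its pin. Free-running: well under 1 N at the pin. Binding (an over-thick washer inside the hub cup presses steadily on it): about 2.5 to 5 N at the pin at any speed, stops at once when let go. Over 15 N on the wheel damages the bearing.
- pin_b (a point): top centre of the orange drive pin on wheel_b: upright, 12 mm across, 18 mm tall above the wheel's flat top face, 45 mm from the axle's centre line. The pin's inner side is 30 mm from the nearest stud flat. It starts at any angle.
- unit_c: one of three look-alike honing wheels on steel stub axles, 0.85 kg, Origin: centre of the lower end of its 22 mm square shank (28 mm long, foot stepped in to 20, 18 mm over the last 6, 3 mm); z up, x, y along the shank's sides, as the rack's. Above: 72 mm round hub cup (z 28-51 mm) that rests on the socket's rim when home, wheel (52-74), 18 mm square stud to lift by (74-129; not turning, flats as the shank's).
- wheel_c: brown leather-rimmed wheel of unit_c, 110 mm across, 22 mm thick, turns endlessly either way. Origin: centre of its underside; local x points at its pin. Free-running: well under 1 N at the pin. Binding (an over-thick washer inside the hub cup presses steadily on it): about 2.5 to 5 N at the pin at any speed, stops at once when let go. Over 15 N on the wheel damages the bearing.
- pin_c (a point): top centre of the orange drive pin on wheel_c: upright, 12 mm across, 18 mm tall above the wheel's flat top face, 45 mm from the axle's centre line. The pin's inner side is 30 mm from the nearest stud flat. It starts at any angle.
- tin: bystander: closed green and yellow tin, 66 mm across, 70 mm tall, loose. Origin: centre of its underside.
- compound: bystander: green bar of honing compound, 35 x 80 x 25 mm high, loose. Origin: centre of its underside.
- chisel: bystander: carving chisel lying on the bench, about 200 mm long, 24 mm thick, along its local x, loose. Origin: on the bench near its middle.

How it is judged:
By the outcome, as a careful person would: the job done as asked, in the order asked, and still so for the second after the job is handed in, with the robot touching nothing.
It also fails if it takes over 72 s, if anything falls off the work surface, if the arm or the gripper's body presses on something with over 40 N, if the wrist force passes 120 N, or if a joint passes its speed limit or range.

ROBOT

A 7-joint arm with a two-finger parallel gripper is mounted at the origin on the work surface. World frame = base frame: x ahead of the robot, y to its left, z up, the work surface at z = 0. Lengths are in m, angles in rad, forces in N, time in s.
With the tool pointing down it reaches from about 0.4 to 0.875 m from the base axis. Payload 19.3 kg.
Tool frame: the origin (TCP) lies between the finger pads; the fingertips stand 17 mm ahead of it and the grasp point (between the pads) lies 2 mm behind it (bot.finger_overhang is the distance from the TCP to the fingertips, in m); z points along the fingers, y is the line along which they close (so a half turn about z gives the same grasp; the last joint's range is limited). The gripper opens to 85 mm and grips with 20 to 120 N. Pads are 22 mm wide; open, the fingers measure 114 mm over their backs; the gripper's body (76 mm by 85 mm) begins 54 mm behind the grasp point. The pads swing forward as they close: fully open they stand 13 mm farther back than shut.
Start: joints at [-1.289, 0.521, -0.036, 1.599, 0.021, 1.021, -0.113], TCP at [0.215, 0.587, 0.248] pointing down, gripper open.
Joint ranges: [-2.91, 2.91], [-0.3, 2.13], [-1.5, 1.42], [0.17, 2.43], [-1.26, 4.41], [0.16, 1.93], [-2.52, 2.52]. Speed limits (rad/s): [1.89, 1.89, 2.39, 2.39, 3.01, 3.01, 3.01].

INTERFACE

Orientations are given as [roll, pitch, yaw] about the fixed x, y, z axes, in that order (R = Rz(yaw) Ry(pitch) Rx(roll)).
In Python, from workcell import observe, grab_frame, bot gives the robot as it stands.
- The arm moves only by the shell command python3 -m crank 'ROWS' [FORCE]. ROWS is a JSON object of lists of equal length, an entry for each row: "linear": the shift along the world's x, y, z each as a share of 0.25 m, from -1 to 1, a list of three; "delta_rot": the turn, a rotation vector about the world's x, y, z each as a share of 30 degrees, from -1 to 1, a list of three; "fingers": the opening, from -1 (shut) to 1 (fully open). In form: {"linear": [[dx, dy, dz], ...], "delta_rot": [[rx, ry, rz], ...], "fingers": [fingers, ...]}. A call has 1 to 5 rows; each row is the pose to reach, as a shift and turn from the pose commanded when the call began; what a row does not reach only later rows make up. A row lasts 1/10 s, in which the tool goes at most 50 mm and 8.59 degrees, less where a joint would pass 70% of its speed; a pose out of reach is approached as far as the arm can. A call with a number of a shift or a turn outside -1 to 1 is refused whole. A call with a gripper value outside its range is refused whole. The fingers move at their own pace and stop on an object; FORCE is the grip in N (left out, the last holds). Time passes only in rows, so rows that repeat a pose let the fingers close. It gives the time, the measured TCP pose, the force, the opening and the grip force at its end, in the units of the state.
- observe(): the state, without advancing time (a new reading comes with each control period).
- grab_frame(name): name is "scene" or "side" or "wrist"; returns a dict with "image" (420x560x3 uint8, red, green, blue), "mtx" (3x3 intrinsics, pixels), "xyz" and "orientation" of the camera in the world. Camera axes: x right, y down, z forward; pixel columns grow to the right and rows downward; lengths in m; the calibration is good to about 2 mm. A picture is of the moment at which its call begins. There is no depth.
- bot.job_done(): hands the job in; it is judged then, once.
The state is a dict: "clock": time; "qpos": joint angles; "qd": joint speeds; "joint_efforts": joint torques, N m; "position": TCP position; "tool_rot": TCP orientation; "force": force on the tool from outside, world axes, zero at the start; "moment": the same for the moment, N m; "grip_width": finger opening in m; "finger_force": force on a finger pad.
Only numpy, scipy, OpenCV 4.12 (cv2) and the standard library are available. Lean on these libraries where they do the work, as an engineer would, in place of code of your own. Each camera call takes 0.05 s, during which the arm holds its last target. There are 200 camera calls.

## Working session

There is one attempt and no reset: what is moved stays moved. The work goes in short steps, Python scripts to look and compute and a shell command to move; the robot and the scene stay as the last step left them, time stands still between calls to the robot, and variables do not carry over. Pictures are saved under pics/ and viewed, at most 10 in all, crops included, and the job is handed in when it is done.

```bash
ls; mkdir -p pics; python3 - <<'E'
from workcell import observe, grab_frame, bot
import cv2,numpy as np
for n in ("scene","side"):
    f=grab_frame(n); cv2.imwrite(f"pics/{n}0.png",f["image"][:,:,::-1]); print(n,f["mtx"],f["xyz"],f["orientation"])
s=observe(); print(s)
E
```

```text
pics
scene [[403.10284084   0.         284.17770756]
 [  0.         403.10284084 213.5078727 ]
 [  0.           0.           1.        ]] [ 1.17858781 -0.38292437  0.55006874] [-2.14525423e+00  4.30466333e-04  1.08413990e+00]
side [[409.36410218   0.         283.40757016]
 [  0.         409.36410218 202.59577587]
 [  0.           0.           1.        ]] [0.19152217 0.34183218 0.71936441] [-2.42205571  0.01474914 -2.36592808]
{'clock': 0.1, 'qpos': array([-1.28919563,  0.52197575, -0.036339  ,  1.59991531,  0.02120461,
        1.02111879, -0.11279112]), 'qd': array([ 0.00022452, -0.00025264, -0.00096931, -0.00085365,  0.00158228,
       -0.0006139 , -0.00139597]), 'joint_efforts': array([ 3.58438752e-03, -9.28491068e+01,  1.98406711e+00, -3.70534551e+01,
        1.81909947e-02,  5.23617447e-03, -4.29965712e-05]), 'position': array([0.215298  , 0.58645332, 0.24778264]), 'tool_rot': array([-3.14056297e+00,  7.01514137e-05,  2.78980169e+00]), 'force': array([0.23750906, 0.57013346, 1.12034646]), 'moment': array([ 0.03555224, -0.02515046, -0.01202062]), 'finger_force': 0.0, 'grip_width': 0.08526840357695172}
```

View pics/scene0.png

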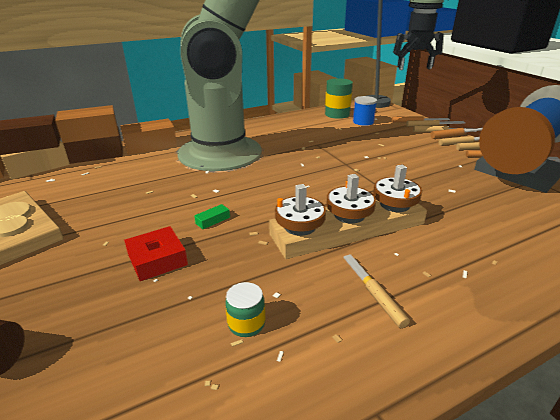

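View pics/side0.png

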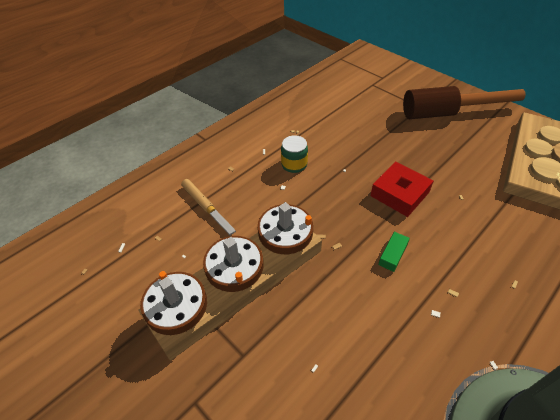

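The scene picture shows the wheel row with stud tops near (301,187), (353,177) and (400,168), and the stand socket at (153,245). In the side picture the pins are at (308,219), (238,276) and (162,275), and the socket is at (404,183).

```bash
cat > h.py <<'E'
from workcell import observe, grab_frame, bot
import cv2,numpy as np
from scipy.spatial.transform import Rotation as R
def back(f,px,z):
    r=R.from_euler('xyz',f["orientation"]).as_matrix()
    px=np.atleast_2d(np.array(px,float)); d=np.c_[px,np.ones(len(px))]@np.linalg.inv(f["mtx"]).T@r.T
    c=np.array(f["xyz"]); return (c+d*((z-c[2])/d[:,2])[:,None])[:,:2]
def proj(f,P):
    r=R.from_euler('xyz',f["orientation"]).as_matrix()
    c=(np.atleast_2d(P)-f["xyz"])@r; c=c@f["mtx"].T; return c[:,:2]/c[:,2:]
def blobs(im,lo,hi,amin=6):
    m=cv2.inRange(cv2.cvtColor(im,cv2.COLOR_RGB2HSV),lo,hi)
    n,l,st,c=cv2.connectedComponentsWithStats(m); return [(np.round(c[i],1),st[i,4]) for i in range(1,n) if st[i,4]>=amin]
E
python3 - <<'E'
from h import *
np.set_printoptions(precision=4,suppress=True)
S={}
for n in ("scene","side"):
    f=S[n]=grab_frame(n)
    print(n,"orange");
    for c,a in blobs(f["image"],(5,220,200),(14,255,255)): print(c,a,back(f,c,0.097))
    m=cv2.inRange(cv2.cvtColor(f["image"],cv2.COLOR_RGB2HSV),(0,200,60),(3,255,255)); n2,l,st,c=cv2.connectedComponentsWithStats(m)
    i=1+np.argmax(st[1:,4]); print("red",c[i],st[i])
    h=cv2.convexHull(np.argwhere(l==i)[:,::-1].astype(np.int32)); print(cv2.approxPolyDP(h,3,True)[:,0].tolist())
a=[(301,186),(353,176),(400,167)]; b=[(286,207),(231,241),(166,282)]
print(back(S["scene"],a,.141),back(S["side"],b,.141))
a=[(300,211),(351,201),(398,190)]; b=[(285,226),(233,260),(173,299)]
print("discs",back(S["scene"],a,.086),back(S["side"],b,.086))
print("socket",back(S["scene"],[(153,245)],.04),back(S["side"],[(404,183)],.04))
E
```

```text
scene orange
red [155.3994 252.6825] [ 125  227   63   54 1978]
[[187, 264], [140, 280], [125, 240], [169, 227], [183, 247]]
side orange
[308.2 217.1] 18 [[ 0.5184 -0.0477]]
[162.1 273.4] 26 [[0.6184 0.2254]]
[238.1 274.6] 19 [[0.5198 0.1338]]
red [401.0678 188.3295] [ 371  162   62   55 1991]
[[432, 180], [428, 192], [407, 216], [371, 195], [373, 184], [395, 162]]
[[ 0.5429 -0.0071]
 [ 0.5571  0.1155]
 [ 0.5712  0.2359]] [[ 0.5414 -0.0096]
 [ 0.5562  0.1124]
 [ 0.5702  0.2385]]
discs [[ 0.5519 -0.0133]
 [ 0.5691  0.1075]
 [ 0.5798  0.2334]] [[ 0.5419 -0.0065]
 [ 0.5556  0.1161]
 [ 0.5698  0.2395]]
socket [[ 0.4608 -0.3118]] [[ 0.4577 -0.3096]]
```

```bash
python3 -m crank '{"linear":[[0.7,-0.63,0],[0.7,-0.63,0],[0.7,-0.63,0],[0.7,-0.63,0],[0.7,-0.63,0]],"delta_rot":[[0,0,0.2],[0,0,0.2],[0,0,0.2],[0,0,0.2],[0,0,0.2]],"fingers":[-0.15,-0.15,-0.15,-0.15,-0.15]}' 60
python3 -m crank '{"linear":[[0.7,-0.63,0],[0.7,-0.63,0],[0.7,-0.63,0],[0.7,-0.63,0],[0.7,-0.63,0]],"delta_rot":[[0,0,0],[0,0,0],[0,0,0],[0,0,0],[0,0,0]],"fingers":[-0.15,-0.15,-0.15,-0.15,-0.15]}'
```

```text
clock: 0.7
position: [0.3928, 0.4264, 0.2484]
tool_rot: [-3.141, 0.001, 2.892]
force: [0.4, 0.7, 0.5]
grip_width: 0.0362
finger_force: 0.0
clock: 1.2
position: [0.5676, 0.2686, 0.2482]
tool_rot: [-3.141, 0.001, 2.892]
force: [0.1, 0.6, 0.4]
grip_width: 0.0361
finger_force: 0.0
```

```bash
python3 - <<'E'
from h import *
f=grab_frame("wrist"); cv2.imwrite("pics/w1.png",f["image"][:,:,::-1]); print(f["mtx"],f["xyz"],f["orientation"])
print([np.round(c,0).tolist()+[a] for c,a in blobs(f["image"],(5,220,150),(14,255,255))])
E
```

```text
[[291.28761482   0.         274.59142769]
 [  0.         291.28761482 212.06463652]
 [  0.           0.           1.        ]] [0.49167928 0.28818431 0.37305827] [2.82834554e+00 6.19541709e-05 1.32137571e+00]
[]
```

View pics/w1.png

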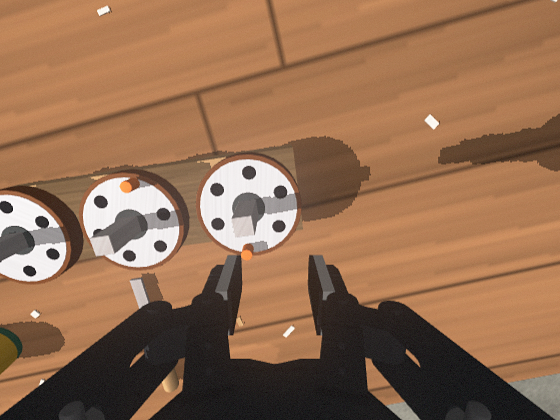

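The wrist picture shows two wheels: the third wheel's face is centred at about (249,205) with its pin top at (246,254). The middle wheel's face is at (133,224) with its pin at (126,185).

```bash
cat >> h.py <<'E'
def wheels(f):
    im=f["image"]; hsv=cv2.cvtColor(im,cv2.COLOR_RGB2HSV)
    m=cv2.inRange(hsv,(0,0,185),(180,40,255)); m=cv2.morphologyEx(m,cv2.MORPH_CLOSE,np.ones((9,9)))
    for c in cv2.findContours(m,cv2.RETR_EXTERNAL,cv2.CHAIN_APPROX_NONE)[0]:
        if cv2.contourArea(c)>2500:
            e=cv2.fitEllipse(cv2.convexHull(c)); print("disc",np.round(e[0],1),np.round(e[1],1),back(f,[e[0]],.086).round(4))
    for c,a in blobs(im,(3,190,130),(16,255,255),25): 
        if a<600: print("orange",c,a,back(f,c,.100).round(4))
E
python3 - <<'E'
from h import *
f=grab_frame("wrist"); wheels(f)
print(back(f,[(246,253),(125,184)],.104), back(f,[(243,227),(103,244)],.141))
print(f["image"][254,246],f["image"][240,276])
E
```

```text
disc [133.2 218.5] [87.6 99.4] [[0.5553 0.1157]]
disc [251.6 200.9] [93.3 97.2] [[0.568  0.2406]]
[[0.61492298 0.22268157]
 [0.51756123 0.13245553]] [[0.57434889 0.23555526]
 [0.55899728 0.11326869]]
[231 143  88] [243 239 239]
```

```bash
python3 -m crank '{"linear":[[0.1,-0.1,0],[0.19,-0.178,0],[0.19,-0.178,-0.18],[0.19,-0.178,-0.36],[0.19,-0.178,-0.48]],"delta_rot":[[0,0,-0.1],[0,0,-0.1],[0,0,-0.1],[0,0,-0.1],[0,0,-0.1]],"fingers":[-0.15,-0.15,-0.15,-0.15,-0.15]}'
python3 -m crank '{"linear":[[0,0,-0.04],[0,0,-0.08],[0,0,-0.08]],"delta_rot":[[0,0,0],[0,0,0],[0,0,0]],"fingers":[-0.15,-0.15,-0.15]}'
python3 - <<'E'
from h import *
f=grab_frame("wrist"); cv2.imwrite("pics/w2.png",f["image"][:,:,::-1])
E
```

```text
clock: 1.8
position: [0.6115, 0.2271, 0.1253]
tool_rot: [-3.14, -0.002, 2.842]
force: [0.8, 0.1, -1.0]
grip_width: 0.0363
finger_force: 0.0
clock: 2.1
position: [0.6129, 0.2275, 0.1083]
tool_rot: [3.142, -0.0, 2.842]
force: [-0.0, 0.2, 0.4]
grip_width: 0.0362
finger_force: 0.0
```

View pics/w2.png

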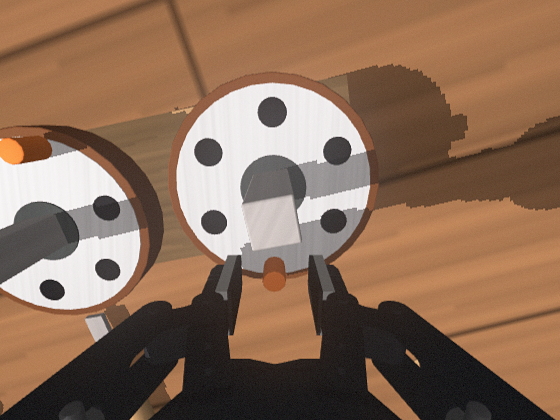

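The pin stands centred between the pads at (273,273). Next I work out the clockwise arc rows.

```bash
cat > arc.py <<'E'
import sys,numpy as np
from h import observe
cx,cy,sgn,deg,n=map(float,sys.argv[1:6]); n=int(n)
p=observe()["position"]; a0=np.arctan2(p[1]-cy,p[0]-cx)
pc=p[:2]
for k in range(n):
    row=[]
    for i in range(1,6):
        a=a0+sgn*np.radians(deg)*(5*k+i); q=np.array([cx,cy])+.045*np.array([np.cos(a),np.sin(a)])
        row.append([round(x/.25,3) for x in q-pc]+[0])
    pc=q; print(str(row).replace(" ",""), round(sgn*deg/30,2))
E
python3 arc.py 0.570 0.2385 -1 6 4
```

```text
[[np.float64(-0.004),np.float64(-0.018),0],[np.float64(-0.012),np.float64(-0.036),0],[np.float64(-0.021),np.float64(-0.052),0],[np.float64(-0.032),np.float64(-0.067),0],[np.float64(-0.044),np.float64(-0.082),0]] -0.2
[[np.float64(-0.014),np.float64(-0.013),0],[np.float64(-0.029),np.float64(-0.024),0],[np.float64(-0.045),np.float64(-0.034),0],[np.float64(-0.062),np.float64(-0.042),0],[np.float64(-0.08),np.float64(-0.048),0]] -0.2
[[np.float64(-0.018),np.float64(-0.004),0],[np.float64(-0.037),np.float64(-0.006),0],[np.float64(-0.056),np.float64(-0.007),0],[np.float64(-0.075),np.float64(-0.005),0],[np.float64(-0.093),np.float64(-0.001),0]] -0.2
[[np.float64(-0.018),np.float64(0.006),0],[np.float64(-0.035),np.float64(0.013),0],[np.float64(-0.052),np.float64(0.022),0],[np.float64(-0.067),np.float64(0.033),0],[np.float64(-0.081),np.float64(0.045),0]] -0.2
```

```bash
python3 -m crank '{"linear":[[-0.004,-0.018,0],[-0.012,-0.036,0],[-0.021,-0.052,0],[-0.032,-0.067,0],[-0.044,-0.082,0]],"delta_rot":[[0,0,-0.2],[0,0,-0.4],[0,0,-0.6],[0,0,-0.8],[0,0,-1]],"fingers":[-0.15,-0.15,-0.15,-0.15,-0.15]}'
python3 -m crank '{"linear":[[-0.014,-0.013,0],[-0.029,-0.024,0],[-0.045,-0.034,0]],"delta_rot":[[0,0,-0.2],[0,0,-0.4],[0,0,-0.6]],"fingers":[-0.15,-0.15,-0.15]}'
python3 -m crank '{"linear":[[-0.017,-0.008,0],[-0.035,-0.014,0]],"delta_rot":[[0,0,-0.2],[0,0,-0.4]],"fingers":[-0.15,-0.15]}'
```

```text
clock: 2.65
position: [0.6026, 0.2071, 0.1101]
tool_rot: [3.139, 0.001, 2.314]
force: [-0.2, 0.4, 0.1]
grip_width: 0.0363
finger_force: 0.0
clock: 2.95
position: [0.5913, 0.1986, 0.1101]
tool_rot: [3.139, -0.0, 2.0]
force: [-0.2, -0.1, 0.5]
grip_width: 0.0362
finger_force: 0.0
clock: 3.15
position: [0.5825, 0.1952, 0.1101]
tool_rot: [3.139, -0.001, 1.791]
force: [1.2, 0.3, -0.5]
grip_width: 0.0362
finger_force: 0.1
```

```bash
python3 -m crank '{"linear":[[-0.018,-0.004,0],[-0.037,-0.006,0]],"delta_rot":[[0,0,-0.2],[0,0,-0.4]],"fingers":[-0.15,-0.15]}'
python3 -m crank '{"linear":[[-0.019,0,0],[-0.038,0.004,0]],"delta_rot":[[0,0,-0.2],[0,0,-0.4]],"fingers":[-0.15,-0.15]}'
python3 -m crank '{"linear":[[-0.018,0.006,0],[-0.036,0.012,0]],"delta_rot":[[0,0,-0.2],[0,0,-0.4]],"fingers":[-0.15,-0.15]}'
python3 -m crank '{"linear":[[-0.016,0.01,0],[-0.016,0.01,0]],"delta_rot":[[0,0,-0.2],[0,0,-0.2]],"fingers":[-0.15,-0.15]}'
python3 - <<'E'
from h import *
f=grab_frame("wrist"); wheels(f); cv2.imwrite("pics/w3.png",f["image"][:,:,::-1]); f=grab_frame("side");print("side"); wheels(f); print(observe()["qpos"])
E
```

```text
clock: 3.35
position: [0.5733, 0.1938, 0.1101]
tool_rot: [3.139, -0.002, 1.581]
force: [-0.7, 0.4, 0.0]
grip_width: 0.0366
finger_force: 0.1
clock: 3.55
position: [0.5637, 0.1948, 0.11]
tool_rot: [3.14, -0.002, 1.372]
force: [-0.7, -0.5, 0.2]
grip_width: 0.0364
finger_force: 0.1
clock: 3.75
position: [0.5547, 0.198, 0.1099]
tool_rot: [3.141, -0.003, 1.163]
force: [0.5, -0.1, 0.1]
grip_width: 0.036
finger_force: 0.1
clock: 3.95
position: [0.5503, 0.2009, 0.1096]
tool_rot: [3.141, -0.002, 1.061]
force: [-0.3, -0.2, 0.4]
grip_width: 0.0366
finger_force: 0.0
disc [236.2 210.5] [ 64.7 148.3] [[0.5485 0.2388]]
disc [335.6 183.2] [ 59.  144.8] [[0.6013 0.2263]]
side
disc [ 48.1 192.8] [ 65.5 138.7] [[0.9679 0.2781]]
orange [308.6 221.3] 35 [[ 0.5092 -0.0386]]
orange [239.  279.1] 35 [[0.5104 0.1396]]
[-0.78851036  0.70645121  0.5006359   1.83488861 -0.49056137  0.72408326
 -0.51914621]
```

View pics/w3.png

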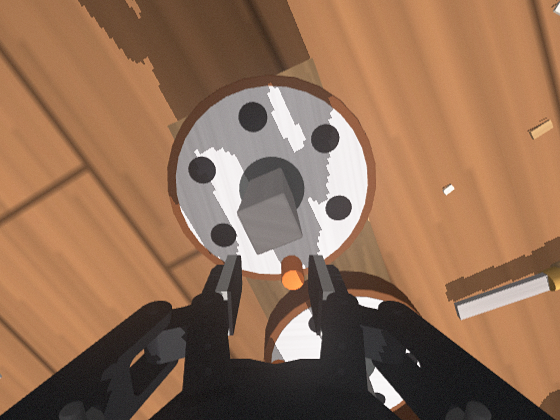

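Pin at (292,275) followed the tool about 95°, and the drag stayed under about 1 N, so this wheel runs freely. Now the middle wheel.

```bash
python3 -m crank '{"linear":[[0,0,0.16],[0,0,0.3],[0,0,0.3],[-0.05,-0.1,0.3],[-0.05,-0.1,0.3]],"delta_rot":[[0,0,0],[0,0,0.25],[0,0,0.5],[0,0,0.75],[0,0,1]],"fingers":[-0.15,-0.15,-0.15,-0.15,-0.15]}'
python3 -m crank '{"linear":[[-0.05,-0.1,0],[-0.08,-0.174,0],[-0.08,-0.174,0],[-0.08,-0.174,0]],"delta_rot":[[0,0,0.25],[0,0,0.5],[0,0,0.75],[0,0,1]],"fingers":[-0.15,-0.15,-0.15,-0.15]}'
python3 -m crank '{"linear":[[0,0,0],[0,0,0],[0,0,0],[0,0,0],[0,0,0]],"delta_rot":[[0,0,0.25],[0,0,0.5],[0,0,0.75],[0,0,1],[0,0,1]],"fingers":[-0.15,-0.15,-0.15,-0.15,-0.15]}'
python3 - <<'E'
from h import *
f=grab_frame("wrist"); cv2.imwrite("pics/w4.png",f["image"][:,:,::-1]); wheels(f)
E
```

```text
clock: 4.55
position: [0.5373, 0.1719, 0.1843]
tool_rot: [3.141, 0.0, 1.591]
force: [0.3, -0.8, -0.1]
grip_width: 0.036
finger_force: 0.0
clock: 4.95
position: [0.5181, 0.1304, 0.1842]
tool_rot: [3.14, 0.0, 2.116]
force: [0.6, 0.2, -0.3]
grip_width: 0.0363
finger_force: 0.0
clock: 5.45
position: [0.5182, 0.1308, 0.184]
tool_rot: [3.14, 0.001, 2.637]
force: [-0.3, 0.4, 0.3]
grip_width: 0.0359
finger_force: 0.0
disc [149.3 307.5] [ 87.5 104.8] [[ 0.5374 -0.0078]]
disc [277.7 281. ] [116.6 154.6] [[0.5695 0.1062]]
disc [427.  212.5] [107.3 133.4] [[0.5727 0.2416]]
```

View pics/w4.png

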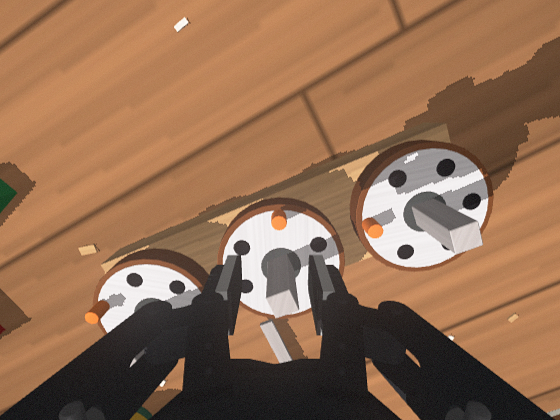

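The middle pin top is at (279,218), wheel 1's pin at (92,317) and the already-turned third pin at (374,230).

```bash
python3 - <<'E'
from h import *
f=grab_frame("wrist")
print(back(f,[(279,218),(92,317),(374,230)],.104),back(f,[(279,302),(465,240)],.141),back(f,[(277,265),(423,212)],.086)); p=observe()["position"];print(proj(f,[p]),p)
E
```

```text
[[ 0.51338263  0.13780651]
 [ 0.51356159 -0.04079969]
 [ 0.55678426  0.19566317]] [[0.5541597  0.11455496]
 [0.57146988 0.23789342]] [[0.55528918 0.11298307]
 [0.57113027 0.23853479]]
[[273.7880407  285.43526384]] [0.51800179 0.13086703 0.1837202 ]
```

```bash
python3 -m crank '{"linear":[[-0.012,0.019,-0.1],[-0.012,0.019,-0.2],[-0.012,0.019,-0.26],[-0.012,0.019,-0.3],[-0.012,0.019,-0.3]],"delta_rot":[[0,0,0],[0,0,0],[0,0,0],[0,0,0],[0,0,0]],"fingers":[-0.15,-0.15,-0.15,-0.15,-0.15]}'
sed -i 's/round(x\/.25,3)/round(float(x)\/.25,3)/; s/\*(5\*k+i)/*(5*k+i)/' arc.py; python3 arc.py 0.5555 0.114 -1 6 4
```

```text
clock: 6.05
position: [0.5143, 0.1358, 0.1075]
tool_rot: [-3.14, -0.001, 2.631]
force: [0.2, -0.7, 0.6]
grip_width: 0.0365
finger_force: 0.0
[[0.015,0.013,0],[0.027,0.028,0],[0.039,0.042,0],[0.054,0.054,0],[0.069,0.065,0]] -0.2
[[0.016,0.009,0],[0.034,0.017,0],[0.052,0.022,0],[0.07,0.026,0],[0.089,0.027,0]] -0.2
[[0.019,-0.0,0],[0.038,-0.003,0],[0.056,-0.007,0],[0.074,-0.013,0],[0.091,-0.021,0]] -0.2
[[0.016,-0.01,0],[0.031,-0.021,0],[0.045,-0.034,0],[0.057,-0.048,0],[0.068,-0.063,0]] -0.2
```

```bash
python3 -m crank '{"linear":[[0.013,0.013,0],[0.026,0.028,0],[0.039,0.042,0],[0.054,0.054,0],[0.069,0.065,0]],"delta_rot":[[0,0,-0.2],[0,0,-0.4],[0,0,-0.6],[0,0,-0.8],[0,0,-1]],"fingers":[-0.15,-0.15,-0.15,-0.15,-0.15]}'
python3 -m crank '{"linear":[[0.016,0.009,0],[0.034,0.017,0]],"delta_rot":[[0,0,-0.2],[0,0,-0.4]],"fingers":[-0.15,-0.15]}'
python3 -m crank '{"linear":[[0.018,0.005,0],[0.036,0.009,0],[0.055,0.010,0]],"delta_rot":[[0,0,-0.2],[0,0,-0.4],[0,0,-0.6]],"fingers":[-0.15,-0.15,-0.15]}'
python3 -m crank '{"linear":[[0.019,0,0],[0.038,-0.003,0]],"delta_rot":[[0,0,-0.2],[0,0,-0.4]],"fingers":[-0.15,-0.15]}'
```

```text
clock: 6.55
position: [0.5317, 0.1521, 0.1092]
tool_rot: [-3.141, -0.0, 2.104]
force: [-5.1, -2.5, 2.2]
grip_width: 0.0361
finger_force: 2.8
clock: 6.75
position: [0.54, 0.1566, 0.1092]
tool_rot: [-3.141, -0.001, 1.894]
force: [-6.5, -0.3, 3.8]
grip_width: 0.0361
finger_force: 3.2
clock: 7.05
position: [0.5537, 0.1598, 0.1092]
tool_rot: [-3.14, -0.001, 1.581]
force: [-6.6, 2.1, 4.4]
grip_width: 0.0359
finger_force: 3.3
clock: 7.25
position: [0.5632, 0.1595, 0.1093]
tool_rot: [-3.14, -0.002, 1.372]
force: [-6.2, 4.9, 4.1]
grip_width: 0.0361
finger_force: 3.7
```

```bash
python3 -m crank '{"linear":[[0.018,0,0],[0.036,-0.004,0]],"delta_rot":[[0,0,-0.2],[0,0,-0.4]],"fingers":[-0.15,-0.15]}'
python3 -m crank '{"linear":[[0.016,-0.008,0],[0.032,-0.018,0]],"delta_rot":[[0,0,-0.2],[0,0,-0.4]],"fingers":[-0.15,-0.15]}'
python3 -m crank '{"linear":[[-0.012,0.007,0],[-0.012,0.007,0]],"delta_rot":[[0,0,0],[0,0,0]],"fingers":[-0.15,-0.15]}'
python3 - <<'E'
from h import *
print(observe()["force"]); f=grab_frame("side"); wheels(f)
f=grab_frame("wrist"); wheels(f); print(blobs(f["image"],(3,170,110),(16,255,255),60))
E
```

```text
clock: 7.45
position: [0.5724, 0.1578, 0.1092]
tool_rot: [-3.141, -0.001, 1.162]
force: [-5.8, -1.6, 2.1]
grip_width: 0.0361
finger_force: 2.1
clock: 7.65
position: [0.5805, 0.1537, 0.1092]
tool_rot: [-3.14, -0.001, 0.953]
force: [-3.9, 2.3, 2.1]
grip_width: 0.0364
finger_force: 2.7
clock: 7.85
position: [0.5775, 0.155, 0.1088]
tool_rot: [3.142, -0.001, 0.96]
force: [0.4, -0.3, -0.1]
grip_width: 0.036
finger_force: 0.0
[ 0.38890229 -0.29469671 -0.11189972]
disc [ 58.4 189.9] [ 83.2 162.2] [[0.96   0.2589]]
orange [308.5 221.3] 32 [[ 0.5094 -0.0385]]
orange [196.2 283.9] 60 [[0.5564 0.1971]]
disc [279.7 312. ] [106.3 123.6] [[0.5625 0.1273]]
disc [163.3 136.4] [192. 215.] [[0.5735 0.2439]]
[]
```

```bash
python3 -m crank '{"linear":[[0,0,0.16],[0,0,0.32],[0,0,0.32],[-0.06,-0.18,0.32],[-0.12,-0.36,0.32]],"delta_rot":[[0,0,0],[0,0,-0.2],[0,0,-0.2],[0,0,-0.2],[0,0,-0.2]],"fingers":[-0.15,-0.15,-0.15,-0.15,-0.15]}'
python3 -m crank '{"linear":[[-0.06,-0.18,0],[-0.12,-0.36,0],[-0.138,-0.43,0],[-0.138,-0.43,0],[-0.138,-0.43,0]],"delta_rot":[[0,0,0],[0,0,0],[0,0,0],[0,0,0],[0,0,0]],"fingers":[-0.15,-0.15,-0.15,-0.15,-0.15]}'
python3 - <<'E'
from h import *
f=grab_frame("wrist"); cv2.imwrite("pics/w5.png",f["image"][:,:,::-1]); wheels(f)
E
```

```text
clock: 8.45
position: [0.5471, 0.0642, 0.1883]
tool_rot: [3.141, -0.0, 0.857]
force: [0.3, -1.6, -0.8]
grip_width: 0.0362
finger_force: 0.0
clock: 8.95
position: [0.5133, -0.0429, 0.1884]
tool_rot: [3.142, -0.001, 0.853]
force: [0.1, 0.6, 0.1]
grip_width: 0.0359
finger_force: 0.0
disc [275.3 158.5] [128.  129.3] [[ 0.5465 -0.0061]]
```

View pics/w5.png

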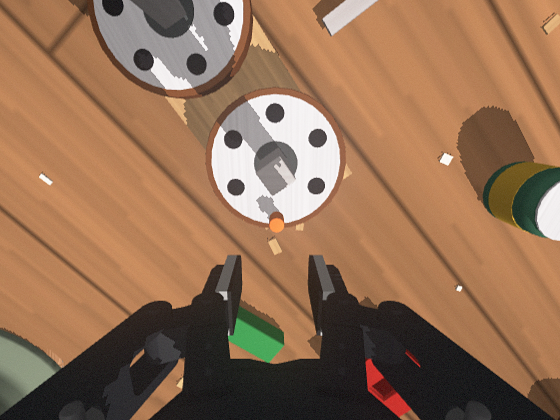

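The first wheel's pin top is at (276,225), with its disc at (275,157) and stud top at (282,178).

```bash
python3 - <<'E'
from h import *
f=grab_frame("wrist")
print(back(f,[(276,224)],.104),back(f,[(282,175)],.141),back(f,[(275.5,158)],.086))
E
```

```text
[[ 0.51594763 -0.04150875]] [[ 0.54787396 -0.00998146]] [[ 0.54700108 -0.00527996]]
```

```bash
python3 -m crank '{"linear":[[0.004,0.004,-0.1],[0.004,0.004,-0.2],[0.004,0.004,-0.28],[0.004,0.004,-0.316],[0.004,0.004,-0.316]],"delta_rot":[[0,0,0],[0,0,0],[0,0,0],[0,0,0],[0,0,0]],"fingers":[-0.15,-0.15,-0.15,-0.15,-0.15]}'
python3 arc.py 0.5435 -0.009 1 6 4
```

```text
clock: 9.55
position: [0.5139, -0.0415, 0.1085]
tool_rot: [-3.14, 0.001, 0.854]
force: [0.8, -0.0, -0.5]
grip_width: 0.0365
finger_force: 0.0
[[0.012,-0.015,0],[0.027,-0.025,0],[0.044,-0.034,0],[0.062,-0.041,0],[0.08,-0.046,0]] 0.2
[[0.019,-0.003,0],[0.037,-0.004,0],[0.056,-0.003,0],[0.075,-0.0,0],[0.093,0.004,0]] 0.2
[[0.018,0.007,0],[0.034,0.015,0],[0.05,0.025,0],[0.065,0.037,0],[0.078,0.05,0]] 0.2
[[0.012,0.015,0],[0.022,0.03,0],[0.031,0.047,0],[0.038,0.065,0],[0.043,0.083,0]] 0.2
```

```bash
python3 -m crank '{"linear":[[0.012,-0.013,0],[0.027,-0.025,0],[0.044,-0.034,0],[0.062,-0.041,0],[0.08,-0.046,0]],"delta_rot":[[0,0,0.2],[0,0,0.4],[0,0,0.6],[0,0,0.8],[0,0,1]],"fingers":[-0.15,-0.15,-0.15,-0.15,-0.15]}'
python3 -m crank '{"linear":[[0.019,-0.003,0],[0.037,-0.004,0]],"delta_rot":[[0,0,0.2],[0,0,0.4]],"fingers":[-0.15,-0.15]}'
python3 -m crank '{"linear":[[0.019,0.001,0],[0.038,0.004,0],[0.056,0.008,0]],"delta_rot":[[0,0,0.2],[0,0,0.4],[0,0,0.6]],"fingers":[-0.15,-0.15,-0.15]}'
python3 -m crank '{"linear":[[0.018,0.007,0],[0.034,0.015,0],[0.05,0.025,0]],"delta_rot":[[0,0,0.2],[0,0,0.4],[0,0,0.6]],"fingers":[-0.15,-0.15,-0.15]}'
python3 -m crank '{"linear":[[0.015,0.012,0],[0.028,0.025,0],[0.04,0.04,0],[0.04,0.04,0]],"delta_rot":[[0,0,0.2],[0,0,0.4],[0,0,0.6],[0,0,0.6]],"fingers":[-0.15,-0.15,-0.15,-0.15]}'
python3 - <<'E'
from h import *
f=grab_frame("scene"); print([(c,a) for c,a in blobs(f["image"],(3,190,130),(16,255,255),8) if a<100])
print(observe()["qpos"])
E
```

```text
clock: 10.05
position: [0.5349, -0.0534, 0.1104]
tool_rot: [3.14, -0.0, 1.381]
force: [-0.0, 0.1, 0.6]
grip_width: 0.0366
finger_force: 0.0
clock: 10.25
position: [0.5442, -0.0545, 0.1105]
tool_rot: [3.14, 0.0, 1.59]
force: [-0.3, 0.0, 0.2]
grip_width: 0.0364
finger_force: 0.0
clock: 10.55
position: [0.5582, -0.0524, 0.1105]
tool_rot: [3.141, 0.001, 1.904]
force: [-0.3, -0.0, -0.8]
grip_width: 0.0363
finger_force: 0.0
clock: 10.85
position: [0.5706, -0.0463, 0.1105]
tool_rot: [3.141, 0.001, 2.218]
force: [0.4, -0.2, 0.3]
grip_width: 0.0364
finger_force: 0.1
clock: 11.25
position: [0.5807, -0.0359, 0.1104]
tool_rot: [3.141, 0.001, 2.531]
force: [-0.1, 0.3, -0.3]
grip_width: 0.0363
finger_force: 0.0
[(array([422.8,   2.6]), np.int32(8)), (array([158.6, 120.2]), np.int32(20)), (array([379.6, 185.8]), np.int32(34)), (array([370.6, 191.4]), np.int32(44)), (array([331.5, 190. ]), np.int32(8)), (array([329.4, 202.2]), np.int32(19)), (array([128.2, 249.1]), np.int32(9))]
[-0.14110889  0.63947804  0.1447837   1.83336664 -0.13723849  0.67727445
  1.03787782]
```

```bash
python3 -m crank '{"linear":[[0,0,0.16],[0,0,0.34],[0,0,0.36],[-0.02,0.15,0.36],[-0.05,0.3,0.36]],"delta_rot":[[0,0,0],[0,0,0.2],[0,0,0.45],[0,0,0.7],[0,0,0.95]],"fingers":[-0.15,-0.15,0.2,0.2,0.2]}'
python3 -m crank '{"linear":[[-0.03,0.15,0],[-0.05,0.3,0],[-0.05,0.3,0],[-0.05,0.3,0]],"delta_rot":[[0,0,0],[0,0,0],[0,0,0],[0,0,0]],"fingers":[0.2,0.2,0.2,0.2]}'
python3 - <<'E'
from h import *
f=grab_frame("wrist"); cv2.imwrite("pics/w6.png",f["image"][:,:,::-1]); wheels(f); print(proj(f,[[.5555,.1138,.141]]),back(f,[(276,275)],.141))
for n,p in (("side",[(373,184),(395,162),(432,180)]),("scene",[(125,240),(169,227)])):
    f=grab_frame(n); q=back(f,p,.04); print(n,q,np.degrees(np.arctan2(*np.diff(q,axis=0).T[::-1])))
    cv2.imwrite("pics/st_%s.png"%n, cv2.resize(f["image"][150:300,100:240,::-1] if n=="scene" else f["image"][140:230,350:450,::-1],None,fx=4,fy=4))
E
```

```text
clock: 11.8
position: [0.5675, 0.0386, 0.2003]
tool_rot: [-3.141, 0.002, 3.025]
force: [0.2, 0.8, 0.1]
grip_width: 0.0517
finger_force: 0.0
clock: 12.2
position: [0.5547, 0.1141, 0.1996]
tool_rot: [-3.141, 0.0, 3.024]
force: [0.3, -0.6, -0.2]
grip_width: 0.0513
finger_force: 0.0
disc [131.  214.9] [106.4 120.8] [[ 0.5417 -0.0089]]
disc [276.9 213.1] [109.8 114.8] [[0.5548 0.1163]]
disc [422.4 189.7] [ 63.3 108.2] [[0.5486 0.24  ]]
[[273.95371555 239.53636678]] [[0.58285388 0.11202663]]
side [[ 0.50692561 -0.25825549]
 [ 0.51247001 -0.35408684]
 [ 0.41665147 -0.36192834]] [ -86.68879913 -175.32151229]
scene [[ 0.41546018 -0.36021555]
 [ 0.41111191 -0.26568403]] [92.63363898]
```

View pics/w6.png

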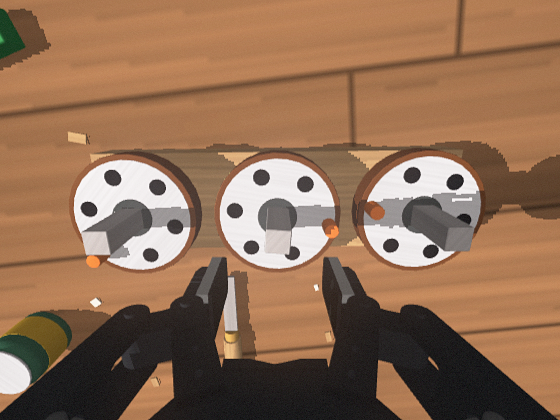

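The stud top is at (279,243). All three pins have moved about 80–90° (now at (93,261), (331,231) and (376,210)), and the middle wheel is the binding one. Grasping its stud.

```bash
python3 -m crank '{"linear":[[0.008,0.005,-0.08],[0.008,0.005,-0.18],[0.008,0.005,-0.26],[0.008,0.005,-0.298],[0.008,0.005,-0.298]],"delta_rot":[[0,0,0],[0,0,0],[0,0,0],[0,0,0],[0,0,0]],"fingers":[0.2,0.2,0.2,0.2,0.2]}' 80
python3 -m crank '{"linear":[[0,0,0],[0,0,0],[0,0,0],[0,0,0],[0,0,0]],"delta_rot":[[0,0,0],[0,0,0],[0,0,0],[0,0,0],[0,0,0]],"fingers":[-0.7,-0.7,-0.8,-0.8,-0.8]}' 80
```

```text
clock: 12.85
position: [0.5565, 0.114, 0.1239]
tool_rot: [-3.141, -0.002, 3.024]
force: [-0.4, 0.3, -0.2]
grip_width: 0.0513
finger_force: 0.0
clock: 13.35
position: [0.5574, 0.1151, 0.1259]
tool_rot: [3.141, 0.001, 3.025]
force: [-2.8, 1.1, 6.1]
grip_width: 0.0168
finger_force: 78.1
```

```bash
python3 -m crank '{"linear":[[0,0,0.02],[0,0,0.04],[0,0,0.06],[0,0,0.09],[0,0,0.13]],"delta_rot":[[0,0,0],[0,0,0],[0,0,0],[0,0,0],[0,0,0]],"fingers":[-0.8,-0.8,-0.8,-0.8,-0.8]}'
python3 -m crank '{"linear":[[0,0,0.08],[0,0,0.2],[0,0,0.32],[0,0,0.42],[0,0,0.46]],"delta_rot":[[0,0,0],[0,0,0],[0,0,0],[0,0,0],[0,0,0]],"fingers":[-0.8,-0.8,-0.8,-0.8,-0.8]}'
```

```text
clock: 13.85
position: [0.5566, 0.1149, 0.1578]
tool_rot: [-3.141, -0.001, 3.025]
force: [-0.4, -0.3, -8.5]
grip_width: 0.0171
finger_force: 78.5
clock: 14.35
position: [0.5575, 0.1151, 0.2752]
tool_rot: [3.14, 0.003, 3.025]
force: [0.2, 0.2, -9.1]
grip_width: 0.017
finger_force: 79.0
```

```bash
python3 -m crank '{"linear":[[-0.02,-0.09,0],[-0.05,-0.2,0],[-0.08,-0.34,0],[-0.11,-0.48,0],[-0.14,-0.62,0]],"delta_rot":[[0,0,0],[0,0,0],[0,0,0],[0,0,0],[0,0,0]],"fingers":[-0.8,-0.8,-0.8,-0.8,-0.8]}'
python3 -m crank '{"linear":[[-0.03,-0.14,0],[-0.06,-0.28,0],[-0.1,-0.42,0],[-0.13,-0.56,0],[-0.16,-0.68,0]],"delta_rot":[[0,0,0.05],[0,0,0.1],[0,0,0.2],[0,0,0.28],[0,0,0.33]],"fingers":[-0.8,-0.8,-0.8,-0.8,-0.8]}'
python3 -m crank '{"linear":[[-0.03,-0.12,0],[-0.06,-0.24,0],[-0.08,-0.34,0],[-0.09,-0.404,0],[-0.09,-0.404,0]],"delta_rot":[[0,0,0],[0,0,0],[0,0,0],[0,0,0],[0,0,0]],"fingers":[-0.8,-0.8,-0.8,-0.8,-0.8]}'
python3 - <<'E'
from h import *
for n in ("side","scene","wrist"):
    f=grab_frame(n); cv2.imwrite("pics/c_%s.png"%n,f["image"][:,:,::-1])
s=cv2.imread("pics/c_side.png");c=cv2.imread("pics/c_scene.png");w=cv2.imread("pics/c_wrist.png")
a=cv2.resize(s[60:260,320:520],(400,400));b=cv2.resize(c[130:330,60:260],(400,400))
cv2.imwrite("pics/comb.png",np.hstack([a,b]))
E
```

```text
clock: 14.85
position: [0.521, -0.0413, 0.2719]
tool_rot: [-3.141, -0.001, 3.026]
force: [0.7, -0.9, -8.4]
grip_width: 0.0169
finger_force: 79.1
clock: 15.35
position: [0.4809, -0.2118, 0.2719]
tool_rot: [-3.142, -0.001, -3.084]
force: [0.5, 0.0, -8.0]
grip_width: 0.0169
finger_force: 79.1
clock: 15.85
position: [0.4581, -0.3133, 0.2717]
tool_rot: [-3.141, -0.001, -3.088]
force: [-0.3, 0.8, -9.0]
grip_width: 0.0169
finger_force: 79.3
```

View pics/comb.png

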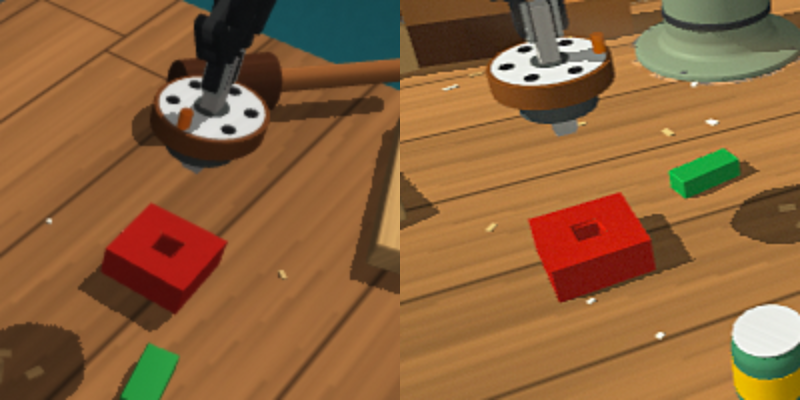

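Side view: the stand top's corners in full-picture pixels are (396,162), (433,181), (410,205) and (372,185). Scene view: (124,241), (169,227), (186,250) and (134,265). The held wheel is at about (425,114) in the side view and (136,165) in the scene view.

```bash
python3 - <<'E'
from h import *
np.set_printoptions(precision=4,suppress=True)
C={"side":[(396,162.5),(433.5,181.5),(410,205),(372.5,185)],"scene":[(124.5,241),(169.5,227),(186.5,250.5),(134,265.5)]}
box={"side":(85,150,385,465),"scene":(140,190,95,180)}
p=observe()["position"]; print(p); z=p[2]-.0399
for n in C:
    f=grab_frame(n); q=back(f,C[n],.04); e=np.diff(np.r_[q,q[:1]],axis=0)
    print(n,"centre",q.mean(0),"yaws",(np.degrees(np.arctan2(e[:,1],e[:,0]))+45)%90-45,np.linalg.norm(e,axis=1))
    r0,r1,c0,c1=box[n]; hsv=cv2.cvtColor(f["image"],cv2.COLOR_RGB2HSV)
    m=np.zeros(hsv.shape[:2],np.uint8); m[r0:r1,c0:c1]=cv2.inRange(hsv[r0:r1,c0:c1],(0,0,150),(180,50,255))
    cs=max(cv2.findContours(cv2.morphologyEx(m,cv2.MORPH_CLOSE,np.ones((5,5))),0,1)[0],key=cv2.contourArea)
    h=cv2.convexHull(cs)[:,0]; g=back(f,h,z); o,r=cv2.minEnclosingCircle(g.astype(np.float32)*1000); print("disc",np.array(o)/1000,r, "socket px ctr",back(f,[(404,183)] if n=="side" else [(153.5,245.5)],.04))
f=grab_frame("wrist"); cv2.imwrite("pics/w7.png",f["image"][:,:,::-1])
E
```

```text
[ 0.4594 -0.3103  0.2719]
side centre [ 0.4595 -0.3078] yaws [3.3815 0.436  4.3582 2.2359] [0.0983 0.0979 0.0952 0.0994]
disc [ 0.4551 -0.3121] 49.3553581237793 socket px ctr [[ 0.4577 -0.3096]]
scene centre [ 0.4628 -0.3103] yaws [ 4.1221  5.2254 -0.9762  1.6011] [0.0973 0.1002 0.1037 0.091 ]
disc [ 0.4386 -0.3127] 66.85415649414062 socket px ctr [[ 0.463  -0.3113]]
```

View pics/w7.png

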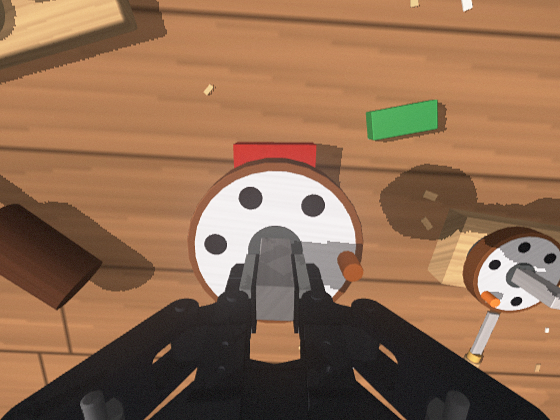

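The red edge at row 143 is level, so the held unit is lined up with the stand to about 1°. The wheel is at (276,240) over the stand. Descending.

```bash
python3 -m crank '{"linear":[[0.008,0.001,-0.08],[0.008,0.001,-0.2],[0.008,0.001,-0.32],[0.008,0.001,-0.4],[0.008,0.001,-0.43]],"delta_rot":[[0,0,0],[0,0,0],[0,0,0],[0,0,0],[0,0,0]],"fingers":[-0.8,-0.8,-0.8,-0.8,-0.8]}'
python3 -m crank '{"linear":[[0,0,0],[0,0,-0.01],[0,0,-0.02],[0,0,-0.03]],"delta_rot":[[0,0,0],[0,0,0],[0,0,0],[0,0,0]],"fingers":[-0.8,-0.8,-0.8,-0.8]}'
python3 -m crank '{"linear":[[0,0,-0.012],[0,0,-0.024]],"delta_rot":[[0,0,0],[0,0,0]],"fingers":[-0.8,-0.8]}'
```

```text
clock: 16.65
position: [0.4609, -0.3098, 0.163]
tool_rot: [3.14, -0.002, -3.084]
force: [-0.6, -0.1, -8.5]
grip_width: 0.017
finger_force: 79.3
clock: 17.05
position: [0.4617, -0.311, 0.1579]
tool_rot: [-3.141, 0.001, -3.085]
force: [0.7, -0.1, -8.8]
grip_width: 0.0168
finger_force: 79.4
clock: 17.25
position: [0.4614, -0.3108, 0.1512]
tool_rot: [-3.141, 0.0, -3.085]
force: [-0.1, -0.6, -8.8]
grip_width: 0.0168
finger_force: 79.4
```

```bash
python3 -m crank '{"linear":[[0,0,-0.012],[0,0,-0.024]],"delta_rot":[[0,0,0],[0,0,0]],"fingers":[-0.8,-0.8]}'
python3 -m crank '{"linear":[[0,0,-0.01],[0,0,-0.02]],"delta_rot":[[0,0,0],[0,0,0]],"fingers":[-0.8,-0.8]}'
```

```text
clock: 17.45
position: [0.4614, -0.3108, 0.145]
tool_rot: [3.142, -0.0, -3.085]
force: [1.1, -0.0, -9.8]
grip_width: 0.0173
finger_force: 79.4
clock: 17.65
position: [0.4614, -0.3108, 0.1401]
tool_rot: [-3.142, -0.0, -3.085]
force: [-0.5, -0.1, -8.0]
grip_width: 0.017
finger_force: 79.4
```

```bash
python3 -m crank '{"linear":[[0,0,-0.012],[0,0,-0.024]],"delta_rot":[[0,0,0],[0,0,0]],"fingers":[-0.8,-0.8]}'
python3 -m crank '{"linear":[[0,0,-0.01],[0,0,-0.02],[0,0,-0.026]],"delta_rot":[[0,0,0],[0,0,0],[0,0,0]],"fingers":[-0.8,-0.8,-0.8]}'
```

```text
clock: 17.85
position: [0.4614, -0.3108, 0.134]
tool_rot: [-3.142, 0.0, -3.085]
force: [0.0, 0.1, -8.8]
grip_width: 0.017
finger_force: 79.4
clock: 18.15
position: [0.4614, -0.3107, 0.1275]
tool_rot: [3.141, -0.0, -3.085]
force: [0.5, -0.9, -8.5]
grip_width: 0.0168
finger_force: 79.4
```

```bash
python3 -m crank '{"linear":[[0,0,-0.002],[0,0,-0.004],[0,0,-0.004]],"delta_rot":[[0,0,0],[0,0,0],[0,0,0]],"fingers":[-0.8,-0.8,-0.8]}'
python3 -m crank '{"linear":[[0,0,-0.002],[0,0,-0.004],[0,0,-0.004]],"delta_rot":[[0,0,0],[0,0,0],[0,0,0]],"fingers":[-0.8,-0.8,-0.8]}'
```

```text
clock: 18.45
position: [0.4614, -0.3108, 0.1268]
tool_rot: [-3.142, 0.0, -3.085]
force: [0.0, -0.1, -8.6]
grip_width: 0.0167
finger_force: 79.4
clock: 18.75
position: [0.4614, -0.3108, 0.126]
tool_rot: [-3.142, 0.0, -3.085]
force: [-1.9, 1.5, -3.0]
grip_width: 0.0171
finger_force: 80.1
```

```bash
python3 -m crank '{"linear":[[0,0,-0.002],[0,0,-0.002]],"delta_rot":[[0,0,0],[0,0,0]],"fingers":[-0.8,-0.8]}'
python3 -m crank '{"linear":[[0,0,0],[0,0,0],[0,0,0],[0,0,0]],"delta_rot":[[0,0,0],[0,0,0],[0,0,0],[0,0,0]],"fingers":[-0.5,-0.3,0,0]}' 40
python3 -m crank '{"linear":[[0,0,0.05],[0,0,0.15],[0,0,0.3],[0,0,0.5],[0,0,0.6]],"delta_rot":[[0,0,0],[0,0,0],[0,0,0],[0,0,0],[0,0,0]],"fingers":[0,0,0,0,0]}'
python3 -m crank '{"linear":[[-0.1,0.2,0],[-0.1,0.4,0],[-0.1,0.6,0],[-0.1,0.6,0]],"delta_rot":[[0,0,0],[0,0,0],[0,0,0],[0,0,0]],"fingers":[0,0,0,0]}'
python3 - <<'E'
from h import *
a=grab_frame("side")["image"][:,:,::-1]; b=grab_frame("scene")["image"][:,:,::-1]
cv2.imwrite("pics/fin.png",np.hstack([a[90:390,130:530],b[130:430,60:460]]))
E
```

```text
clock: 18.95
position: [0.4615, -0.3108, 0.126]
tool_rot: [-3.142, 0.0, -3.085]
force: [-4.6, 3.5, 8.6]
grip_width: 0.0171
finger_force: 81.7
clock: 19.35
position: [0.4615, -0.3109, 0.1254]
tool_rot: [-3.141, 0.0, -3.085]
force: [0.4, 0.6, 0.3]
grip_width: 0.0427
finger_force: 0.0
clock: 19.85
position: [0.4619, -0.3114, 0.28]
tool_rot: [-3.139, 0.004, -3.085]
force: [0.3, -0.8, -0.2]
grip_width: 0.0431
finger_force: 0.0
clock: 20.25
position: [0.4364, -0.1558, 0.2764]
tool_rot: [3.14, 0.001, -3.079]
force: [-0.0, -2.0, 0.5]
grip_width: 0.0426
finger_force: 0.0Traceback (most recent call last):
  File "<stdin>", line 3, in <module>
    return _nx.concatenate(arrs, 1, dtype=dtype, casting=casting)
           ~~~~~~~~~~~~~~~^^^^^^^^^^^^^^^^^^^^^^^^^^^^^^^^^^^^^^^
ValueError: all the input array dimensions except for the concatenation axis must match exactly, but along dimension 0, the array at index 0 has size 300 and the array at index 1 has size 290
```

I have used all ten picture views, so I'll check the final placing with numbers.

```bash
python3 - <<'E'
from h import *
for n in ("side","scene"):
    f=grab_frame(n); hsv=cv2.cvtColor(f["image"],cv2.COLOR_RGB2HSV)
    m=cv2.morphologyEx(cv2.inRange(hsv,(0,0,150),(180,50,255)),cv2.MORPH_CLOSE,np.ones((5,5)))
    print(n,"expect",proj(f,[[.4605,-.3105,.086],[.57,.2385,.086],[.543,-.009,.086]]).round(0).tolist())
    for c in cv2.findContours(m,0,1)[0]:
        if 700<cv2.contourArea(c)<4000:
            o,r=cv2.minEnclosingCircle((back(f,cv2.convexHull(c)[:,0],.086)*1000).astype(np.float32)); print("disc",np.round(o),round(r))
    print([(c.tolist(),int(a),back(f,c,.1).round(3).tolist()) for c,a in blobs(f["image"],(3,190,130),(16,255,255),12) if a<90])
print(observe()["force"])
E
```

```text
side expect [[407.0, 168.0], [173.0, 299.0], [285.0, 225.0]]
disc [571. 240.] 50
disc [548. -13.] 54
[([395.8, 174.0], 28, [[0.462, -0.263]]), ([287.0, 201.3], 17, [[0.575, -0.047]]), ([196.4, 283.7], 61, [[0.556, 0.197]])]
scene expect [[150.0, 227.0], [397.0, 188.0], [300.0, 209.0]]
disc [ 431. -309.] 77
disc [-296. 1519.] 777
[([303.0, 61.7], 23, [[-0.606, 0.666]]), ([524.5, 108.9], 42, [[0.366, 0.978]]), ([515.8, 140.3], 21, [[0.534, 0.706]]), ([519.2, 148.5], 15, [[0.576, 0.663]]), ([171.6, 217.2], 49, [[0.469, -0.266]]), ([300.0, 222.0], 15, [[0.606, -0.045]]), ([167.4, 234.4], 19, [[0.525, -0.288]]), ([126.6, 239.5], 27, [[0.505, -0.36]]), ([141.5, 242.0], 16, [[0.526, -0.337]]), ([127.8, 248.0], 13, [[0.533, -0.363]]), ([134.3, 255.3], 47, [[0.56, -0.356]]), ([142.9, 261.4], 78, [[0.584, -0.346]])]
[-0.26267562 -0.5750913  -0.54455844]
```

```bash
python3 -c "
from workcell import bot
print(bot.job_done())"
```

```text
the job is handed in; nothing more can be done
None
```

The middle wheel was the binding one (about 4–8 N at the pin, against about 1 N or less for the other two); it now sits fully home in the red stand, both free wheels are still in the rack, all three pins were turned roughly 80–90°, and the job is handed in at about 20 s, with the final placing checked by numbers only because my picture views were used up.

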